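# Run the drip board out to its line and hold it down

### The arm

A 6-joint arm with a two-finger parallel gripper is mounted at the origin on a cart in front of the work surface, level with it; the furniture and walls round the work are solid. World frame = base frame: x ahead of the robot, y to its left, z up, the work surface at z = 0. Lengths are in m, angles in rad, forces in N, time in s.
With the tool pointing down it reaches from about 0.325 to 1 m from the base axis. Payload 5.1 kg.
Tool frame: the origin (TCP) lies midway between the tips of the shut fingers; the grasp point (between the pads) lies 19 mm behind it; z points along the fingers, y is the direction in which the jaws open and shut (so a half turn about z gives the same grasp; the last joint's range is limited). The gripper opens to 85 mm and grips with 20 to 120 N. Pads are 22 mm wide; open, the fingers measure 114 mm over their backs; the gripper's body (76 mm by 85 mm) begins 54 mm behind the grasp point. The pads swing forward as they close: fully open they stand 13 mm farther back than shut.
Start: joints at [1.136, 0.124, 1.65, -0, 1.367, -0.083], TCP at [0.224, 0.61, 0.231] pointing down, gripper open.
Joint ranges: [-2.61, 2.61], [-1.02, 2.33], [0.03, 2.71], [-1.35, 4.49], [0.32, 2.68], [-2.91, 2.91]. Speed limits (rad/s): [2.57, 2.57, 3.14, 3.14, 3.14, 3.14].

### API

Orientations are given as a unit quaternion [x, y, z, w].
In Python, from workcell import robot gives the robot as it stands. Calls block until the motion is done:
- robot.move_to(position, orientation): joint-space move of the TCP to a pose.
- robot.movel(position, velocity=0.15, orientation=None): straight line of the TCP; orientation=None keeps the orientation; velocity is the mean speed in m/s.
- robot.move_j(angles): joint-space move.
- robot.release() and robot.grab(): open the fingers fully, or close them until they stop; the grip force is fixed at half the most.
- robot.sleep(seconds).
- robot.ik(position, orientation): joint angles nearest the present ones, or None.
- robot.read_state(): the state.
- robot.camera(name): name is "scene" or "top" or "wrist"; returns the picture (420x560x3 uint8, blue, green, red); there is no depth.
- robot.camera_model(name): a dict with "K" (3x3 intrinsics, pixels), "position" and "attitude" of the camera in the world. Camera axes: x right, y down, z forward; pixel columns grow to the right and rows downward; lengths in m; the calibration is good to about 2 mm. A picture is of the moment at which its call begins: read the wrist's pose just before it. camera_model takes no time and is no camera call; for the wrist camera it gives the pose at the moment of the call.
A pose or a line that the arm cannot do raises robot.MotionError and nothing moves.
- robot.hand_in(): hands the job in, once; it reports no verdict.
Trained networks look in the newest picture that a camera, given by its name, has taken for a name from the list of things; names that differ only in an ending like _2 or _b are one class to them, and where a whole thing is asked for, a point or a joint stands for the part that bears it (a point fixed in the world has none). Each returns a list of dicts, best first, with "confidence" (0 to 1); they miss things now and then, are a little off and sometimes report something else, mostly with a low value. They report only what shows in the picture. A call takes as long as a camera call. They do not tell look-alikes from the thing itself.
- robot.recognise(label, camera): "box" ([left, top, width, height] in pixels, round what is visible of it).
The state is a dict: "time_s": time; "q": joint angles; "qvel": joint speeds; "joint_efforts": joint torques, N m; "ee_pos": TCP position; "orientation": TCP orientation; "ft_force": force on the tool from outside, world axes, zero at the start; "wrist_torque": the same for the moment, N m; "gripper_width": opening from 0.0 (shut) to 1.0 (fully open).
Only numpy, scipy, OpenCV 4.12 (cv2) and the standard library are available. Lean on these libraries where they do the work, as an engineer would, in place of code of your own. Each camera call takes 0.05 s, during which the arm holds its last target.

### The job

Take the white board by the upright grip at its rear end and slide it straight out over the stand's edge, towards the beaker, until the dark line across the board lies exactly over that edge and the board's hole is above the beaker. Keep the board flat on the stand the whole way, and do not disturb the beaker, the jar or the bottle. That far out the board would tip by itself, so the job finishes with you still holding the board level there: do not let go.

Things in the scene. Friction and masses are not known exactly. Their poses are not given: they have to be found in the camera images.
- stand: Bench stand of dark steel, fixed to the worktop: 130 mm (its x) by 180 mm (its y), flat top 90 mm above the worktop, no rails. Origin at the centre of its underside on the worktop; z up, its +y points to the edge over which the board goes out (roughly to the robot's left, turned by up to 0.3 rad).
- stand_edge (a point): Middle of the stand's outer top edge, at 90 mm above the worktop; axes as the stand's (+y outward).
- board: White loose board lying flat on the stand, 100 mm (x) by 260 mm (y), 12 mm thick, 0.3 to 0.65 kg. Origin at the centre of its underside; z up, +y to its nose, which starts 50 to 85 mm past the stand's edge, the board turned up to 0.06 rad. A steel collar, 44 mm wide, 8 mm high, rings its hole. It tips by itself when about 120 mm or more stick out; at the line it is 170 mm.
- board_grip (a point): Upright grey grip of the board: a bar 70 mm long across the board (x), 14 mm thick along the board (y), standing from the board's top to 39 mm above it. This point is in its middle, 23 mm above the board's top, 30 mm from the board's rear end. Pinch it along the board's y from above; nothing stands within 60 mm in front or behind.
- board_mark (a point): Middle of the dark engraved line, 4 mm wide, which runs straight across the top of the board 170 mm from the nose; the point is on the board's top face, 60 mm (+y) in front of the grip's middle. Axes as the board's.
- board_hole (a point): Centre of the 26 mm hole at the board's nose, on its top face, 30 mm from the nose end and 140 mm in front of the line.
- beaker: Beaker 52 mm wide, 70 mm high, standing loose on the worktop in front of the stand where the hole comes when the line is over the edge (within 4 mm); the board passes 20 mm over it. Origin at the centre of its underside.
- jar: Bystander: small round jar with a black lid, 44 mm wide, 35 mm high, on the robot's side of the stand. Origin at the centre of its underside.
- bottle: Bystander: amber bottle with a white cap, 50 mm wide, 119 mm high, on the far side of the stand. Origin at the centre of its underside.
Not all that is in view belongs to the job. Leave any blue look-alike of the stand alone.

How it is judged:
By the outcome, as a careful person would: the job done as asked, in the order asked, and still so for the second after the job is handed in, while the arm keeps its last pose, push and grip.
It also fails if it takes over 38 s, if anything falls off the work surface, if the arm or the gripper's body presses on something with over 40 N, if the wrist force passes 120 N, or if a joint passes its speed limit or range.

## Working session

There is one attempt and no reset: what is moved stays moved. The work goes in short steps, each a Python script; the robot and the scene stay as the last script left them, time stands still between calls to the robot, and variables do not carry over. Pictures are saved under pics/ and viewed, and the job is handed in when it is done.

```bash
mkdir -p pics; python3 - <<'E'
from workcell import robot
import cv2,numpy as np
s=robot.read_state();print({k:np.round(v,3).tolist() for k,v in s.items()})
for c in ["scene","top","wrist"]:
    im=robot.camera(c);cv2.imwrite(f"pics/{c}0.png",im)
    m=robot.camera_model(c);print(c,m)
    for l in ["stand","stand_edge","board","board_grip","board_mark","board_hole","beaker","jar","bottle"]:
        try: print(l,[(np.round(d["box"]).tolist(),round(d["confidence"],2)) for d in robot.recognise(l,c)[:3]])
        except Exception as e: print(l,e)
print(robot.read_state()["time_s"])
E
```

```text
{'time_s': 0.0, 'q': [1.136, 0.125, 1.652, -0.0, 1.368, -0.083], 'qvel': [-0.0, -0.0, -0.001, 0.0, -0.001, -0.0], 'joint_efforts': [0.001, -42.363, -36.545, -0.0, 0.007, 0.0], 'ee_pos': [0.224, 0.61, 0.23], 'orientation': [0.175, 0.985, -0.001, -0.0], 'ft_force': [-0.831, 0.051, -0.82], 'wrist_torque': [-0.004, 0.013, -0.05], 'gripper_width': 0.998}
scene {'K': array([[489.0537766 ,   0.        , 282.05312064],
       [  0.        , 489.0537766 , 208.95175511],
       [  0.        ,   0.        ,   1.        ]]), 'position': array([ 0.05068573, -0.10443734,  0.73514796]), 'attitude': array([ 0.86783674, -0.282103  ,  0.13064102, -0.38756962])}
stand [([265.0, 234.0, 127.0, 122.0], 0.76), ([161.0, 137.0, 104.0, 77.0], 0.59)]
stand_edge [([166.0, 136.0, 98.0, 81.0], 0.88), ([261.0, 238.0, 130.0, 121.0], 0.73), ([231.0, 214.0, 152.0, 114.0], 0.55)]
board [([236.0, 213.0, 147.0, 116.0], 0.93)]
board_grip [([234.0, 215.0, 149.0, 116.0], 0.93)]
board_mark [([232.0, 213.0, 148.0, 113.0], 0.94)]
board_hole [([233.0, 214.0, 150.0, 114.0], 0.69)]
beaker [([220.0, 220.0, 24.0, 38.0], 0.58)]
jar
[... 1039 characters left out ...]
       , 283.74185247],
       [  0.        , 322.26215728, 209.73532701],
       [  0.        ,   0.        ,   1.        ]]), 'position': array([0.16082427, 0.63312854, 0.37300848]), 'attitude': array([0.8124173 , 0.567772  , 0.07643904, 0.10849042])}
stand [([229.0, 302.0, 43.0, 52.0], 0.71), ([323.0, 248.0, 181.0, 164.0], 0.6)]
stand_edge [([323.0, 250.0, 178.0, 161.0], 0.85), ([62.0, 383.0, 44.0, 36.0], 0.83)]
board [([70.0, 397.0, 47.0, 23.0], 0.9)]
board_grip [([67.0, 398.0, 45.0, 19.0], 0.58)]
board_mark [([69.0, 399.0, 48.0, 20.0], 0.58)]
board_hole [([72.0, 399.0, 44.0, 20.0], 0.79)]
beaker [([230.0, 302.0, 44.0, 53.0], 0.74), ([61.0, 383.0, 44.0, 37.0], 0.42)]
jar []
bottle []
1.5
```

```bash
python3 - <<'E'
import cv2
a=cv2.imread("pics/top0.png")
cv2.imwrite("pics/topc.png",cv2.resize(a[150:300,220:420],None,fx=4,fy=4,interpolation=cv2.INTER_CUBIC))
a=cv2.imread("pics/scene0.png")
cv2.imwrite("pics/scenec.png",cv2.resize(a[180:380,200:420],None,fx=3,fy=3,interpolation=cv2.INTER_CUBIC)[:600])
E
```

```text
(no output)
```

View pics/top0.png

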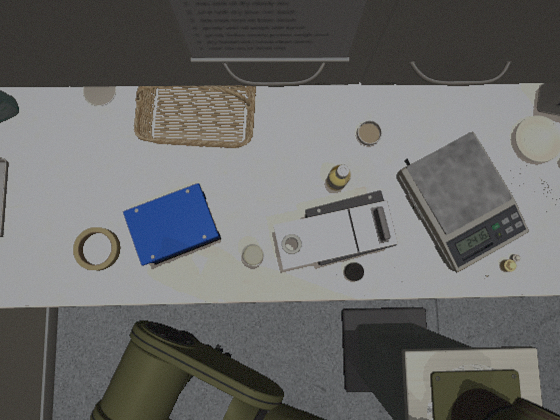

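View pics/topc.png

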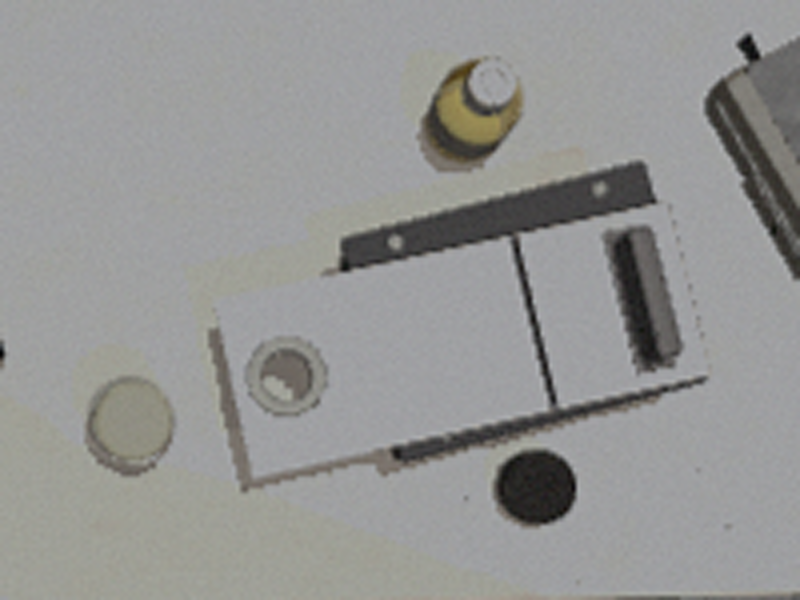

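View pics/scenec.png

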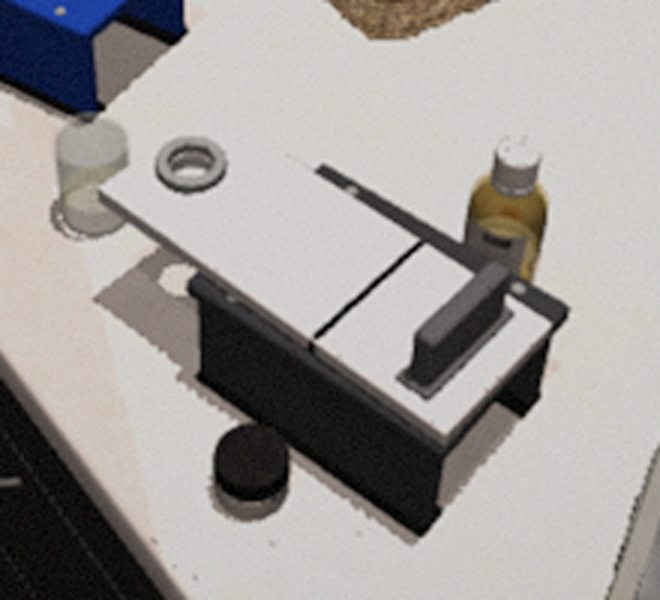

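View pics/scene0.png

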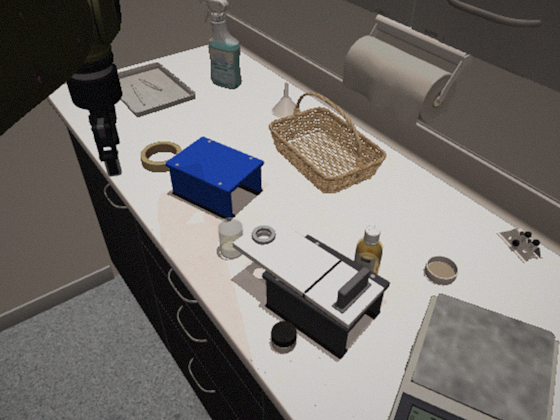

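```bash
cat > h.py <<'E'
import numpy as np,cv2
from scipy.spatial.transform import Rotation as R
from scipy.optimize import least_squares
def back(m,uv,z):
    d=R.from_quat(m["attitude"]).apply(np.linalg.inv(m["K"])@[uv[0],uv[1],1]);p=m["position"]
    return p+d*(z-p[2])/d[2]
def proj(m,P):
    c=R.from_quat(m["attitude"]).inv().apply(np.asarray(P)-m["position"]);c=c@m["K"].T
    return c[...,:2]/c[...,2:]
def world(pose,P,z0):
    c,s=np.cos(pose[2]),np.sin(pose[2]);P=np.asarray(P,float)
    return np.stack([pose[0]+c*P[:,0]-s*P[:,1],pose[1]+s*P[:,0]+c*P[:,1],P[:,2]+z0],1)
# board-local, z from board underside; y: nose +0.13, line -0.04, grip -0.1, hole +0.1
def fit(obs,z0,guess):
    # obs: list of (model,localpt,uv)
    f=lambda p:np.concatenate([proj(m,world(p,[l],z0)[0])-uv for m,l,uv in obs])
    r=least_squares(f,guess,loss="soft_l1",f_scale=1.5);return r.x,f(r.x).reshape(-1,2)
E
python3 - <<'E'
from h import *
from workcell import robot
m=robot.camera_model("top")
g=lambda u,v:np.array([(u+.5)/4-.5+220,(v+.5)/4-.5+150])
h=.012
B=[(m,(.05,.13,h),g(212,300)),(m,(.05,-.13,h),g(668,203)),(m,(-.05,-.13,h),g(708,377)),(m,(.05,-.04,h),g(516,236)),(m,(-.05,-.04,h),g(555,408)),(m,(0,.1,h+.008),g(286,376))]
for o in B: print(back(m,o[2],.102))
S=[(m,(.065,.09,.09),g(343,240)),(m,(.065,-.09,.09),g(643,162)),(m,(-.065,.09,.09),g(395,452))]
ms=robot.camera_model("scene")
q=lambda u,v:np.array([(u+.5)/3-.5+200,(v+.5)/3-.5+180])
for sc in (0,1):
  if sc:
    B+=[(ms,(-.05,.13,h),q(100,192)),(ms,(-.05,-.13,h),q(445,435)),(ms,(.05,-.13,h),q(553,320)),(ms,(.05,-.04,h),q(423,243)),(ms,(-.05,-.04,h),q(313,338))]
    S+=[(ms,(.065,.09,.09),q(318,167)),(ms,(.065,-.09,.09),q(568,310)),(ms,(-.065,.09,.09),q(190,280))]
  for n,o,z in(("B",B,.09),("S",S,0)):
    p,r=fit(o,z,[.37,.36,-.0]);print(n,p.round(4));print(r.round(1).tolist())
E
```

```text
[0.44675801 0.46708639 0.102     ]
[0.49669972 0.21155334 0.102     ]
[0.39926828 0.19461322 0.102     ]
[0.47951616 0.29757485 0.102     ]
[0.38389987 0.28001523 0.102     ]
[0.4041997  0.42721807 0.102     ]
B [0.4232 0.3294 0.1937]
[[0.2, -0.2], [0.0, -0.3], [1.1, 0.0], [-1.0, -0.2], [-0.2, 0.9], [-0.0, -0.1]]
S [0.44   0.2934 0.2186]
[[-1.0, -1.5], [0.7, -0.3], [0.2, 2.2]]
B [0.4231 0.3285 0.1968]
[[0.6, 0.0], [0.3, -0.4], [1.5, -0.1], [-0.6, -0.2], [0.3, 0.9], [0.4, 0.1], [-0.8, -1.9], [-0.1, -0.6], [0.3, 0.4], [0.2, -1.4], [-0.4, 0.2]]
S [0.4379 0.2918 0.2273]
[[-0.5, -0.1], [1.1, 0.4], [1.3, 3.5], [1.5, -2.4], [0.9, -1.2], [-2.7, -0.4]]
```

```bash
cat >> h.py <<'E'
def tq(yaw,flip=0):
    # tool z down, tool y along board y (yaw = board yaw about z)
    y=np.array([-np.sin(yaw),np.cos(yaw),0])*(-1 if flip else 1);z=np.array([0,0,-1.])
    return R.from_matrix(np.stack([np.cross(y,z),y,z],1)).as_quat()
E
python3 - <<'E'
from h import *
from workcell import robot
s=robot.read_state();m=robot.camera_model("wrist")
T=R.from_quat(s["orientation"])
print(T.inv().apply(m["position"]-s["ee_pos"]),(T.inv()*R.from_quat(m["attitude"])).as_matrix().round(3))
for f in(0,1):
    print(T.as_matrix().round(2)[:,0],tq(.197,f),[np.round(robot.ik(p,tq(.197,f)),2).tolist() if robot.ik(p,tq(.197,f)) is not None else None for p in([.43,.3,.3],[.443,.23,.106],[.42,.35,.106])])
E
```

```text
[ 0.0672331  -0.00022653 -0.14171406] [[ 0.001 -0.965 -0.263]
 [ 1.     0.001  0.001]
 [-0.001 -0.263  0.965]]
[-0.94  0.34 -0.  ] [-0.0983408  0.9951528  0.         0.       ] [[0.51, -0.19, 1.84, -0.0, 1.49, -1.26], [0.37, -0.1, 2.1, -0.0, 1.14, -1.4], [0.6, 0.01, 1.99, -0.0, 1.14, -1.17]]
[-0.94  0.34 -0.  ] [ 0.9951528  0.0983408  0.        -0.       ] [[0.51, -0.19, 1.84, -0.0, 1.49, 1.88], [0.37, -0.1, 2.1, -0.0, 1.14, 1.75], [0.6, 0.01, 1.99, -0.0, 1.14, 1.97]]
```

```bash
python3 - <<'E'
from h import *
from workcell import robot
robot.move_to([.42,.31,.27],tq(.197))
robot.sleep(.2)
im=robot.camera("wrist");m=robot.camera_model("wrist")
cv2.imwrite("pics/w1.png",im);np.savez("w1.npz",K=m["K"],position=m["position"],attitude=m["attitude"])
print(robot.read_state()["time_s"],robot.read_state()["ee_pos"])
for p in ([.4231,.3285,.1968],): print(proj(m,world(p,[(-.05,.13,.012),(.05,.13,.012),(-.05,-.13,.012),(.05,-.13,.012),(-.05,-.04,.012),(.05,-.04,.012)],.09)).round(0).tolist())
E
```

```text
3.1 [0.41970819 0.31061884 0.26983199]
[[438.0, 148.0], [426.0, 247.0], [164.0, 148.0], [173.0, 247.0], [259.0, 148.0], [261.0, 247.0]]
```

View pics/w1.png

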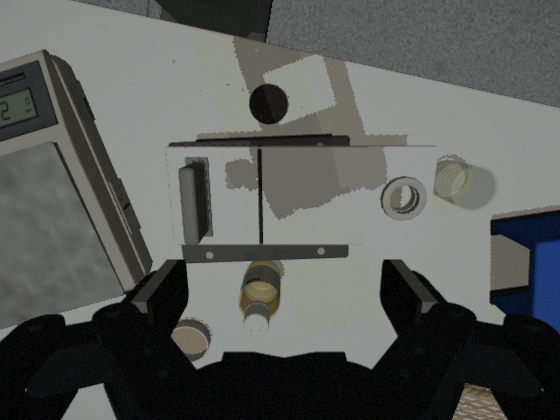

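```bash
python3 - <<'E'
import cv2
a=cv2.imread("pics/w1.png")
b=cv2.resize(a[120:270,150:350],None,fx=4,fy=4,interpolation=cv2.INTER_CUBIC)
cv2.imwrite("pics/w1a.png",cv2.convertScaleAbs(b,alpha=1.3))
b=cv2.resize(a[120:270,310:510],None,fx=4,fy=4,interpolation=cv2.INTER_CUBIC)
cv2.imwrite("pics/w1b.png",cv2.convertScaleAbs(b,alpha=1.1))
E
```

```text
(no output)
```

View pics/w1a.png

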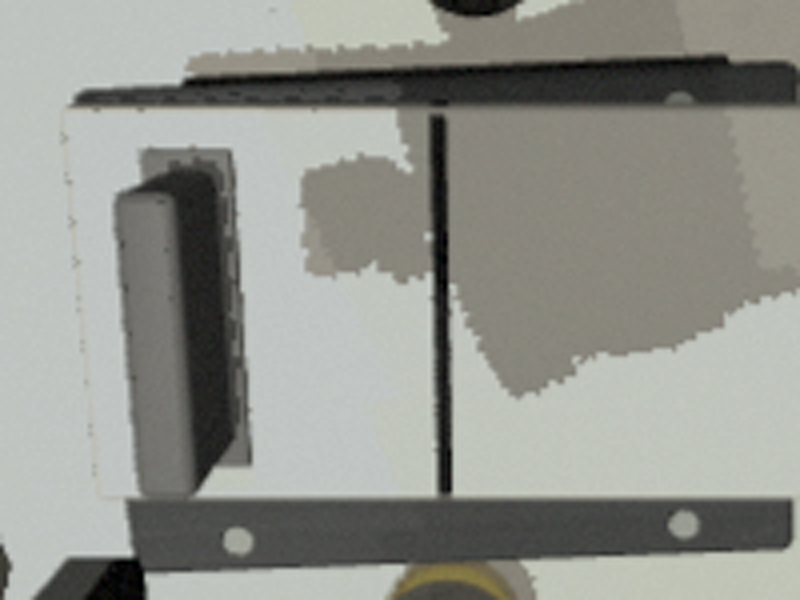

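View pics/w1b.png

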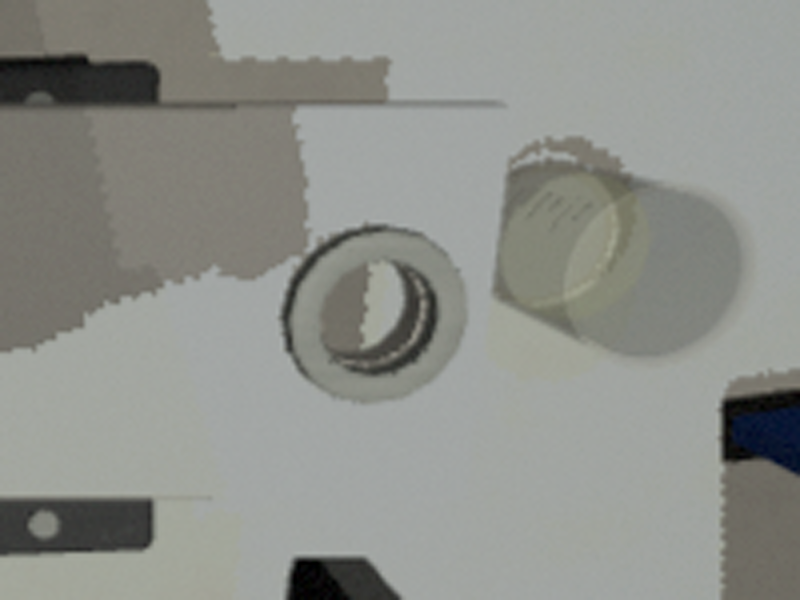

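```bash
cat > f.py <<'E'
from h import *
from workcell import robot
m=robot.camera_model("top");ms=robot.camera_model("scene");mw=dict(np.load("w1.npz"))
g=lambda u,v:np.array([(u+.5)/4-.5+220,(v+.5)/4-.5+150])
q=lambda u,v:np.array([(u+.5)/3-.5+200,(v+.5)/3-.5+180])
wa=lambda u,v:np.array([(u+.5)/4-.5+150,(v+.5)/4-.5+120])
wb=lambda u,v:np.array([(u+.5)/4-.5+310,(v+.5)/4-.5+120])
h=.012
BT=[(m,(.05,.13,h),g(212,300)),(m,(.05,-.13,h),g(668,203)),(m,(-.05,-.13,h),g(708,377)),(m,(.05,-.04,h),g(516,236)),(m,(-.05,-.04,h),g(555,408)),(m,(0,.1,h+.008),g(286,376))]
BW=[(mw,(-.05,.13,h),wb(507,102)),(mw,(-.05,-.13,h),wa(62,107)),(mw,(.05,-.13,h),wa(98,497)),(mw,(-.05,-.04,h),wa(437,107)),(mw,(.05,-.04,h),wa(446,495)),(mw,(0,.1,h+.008),wb(376,314)),(mw,(-.035,-.107,h+.039),wa(117,197)),(mw,(.035,-.107,h+.039),wa(140,497))]
ST=[(m,(.065,.09,.09),g(343,238)),(m,(.065,-.09,.09),g(645,162)),(m,(-.065,.09,.09),g(392,452))]
SW=[(mw,(.065,.09,.09),wb(153,549)),(mw,(-.065,.09,.09),wb(158,63)),(mw,(.065,-.09,.09),wa(144,571)),(mw,(-.065,-.09,.09),wa(74,94))]
E
python3 - <<'E'
from f import *
for n,o,z in(("BT",BT,.09),("BW",BW,.09),("ST",ST,0),("SW",SW,0),("B",BT+BW,.09),("S",ST+SW,0)):
    p,r=fit(o,z,[.42,.33,.2]);print(n,p.round(4));print(r.round(1).tolist())
    if n[0]=="S":S=p
    else:B=p
for S_ in(S,):
  c,s=np.cos(S_[2]),np.sin(S_[2]);loc=lambda P:np.array([[c,s],[-s,c]])@(np.array(P)[:2]-S_[:2])
  b=world(B,[(0,-.1,.035),(0,-.04,.012),(0,.1,.012),(0,.13,0)],.09)
  print("board yaw rel",B[2]-S_[2]);
  for P in b: print(P.round(4),loc(P).round(4))
  for n,P in(("top wrist",back(mw,wb(657,270),.07)),("base wrist",back(mw,wb(567,240),0)),("top top",back(m,g(133,417),.07))): print(n,P.round(4),loc(P).round(4))
E
```

```text
BT [0.4232 0.3294 0.1937]
[[0.2, -0.2], [0.0, -0.3], [1.1, 0.0], [-1.0, -0.2], [-0.2, 0.9], [-0.0, -0.1]]
BW [0.4205 0.3288 0.2026]
[[3.0, -0.2], [-1.1, -0.5], [-0.3, 1.2], [0.4, -0.8], [0.5, 1.4], [2.0, 0.4], [-2.3, -1.5], [-0.9, 1.5]]
ST [0.4404 0.2937 0.2072]
[[-1.0, -1.6], [0.5, -0.1], [0.4, 1.6]]
SW [0.4371 0.2925 0.2421]
[[1.6, 1.1], [1.8, -1.0], [-2.3, 2.2], [-1.4, -0.6]]
B [0.4209 0.3289 0.2012]
[[0.4, 1.3], [0.0, 0.4], [1.4, 0.6], [-0.9, 0.7], [0.2, 1.8], [0.3, 1.3], [3.0, 0.5], [-1.0, -0.2], [-0.3, 1.4], [0.5, -0.4], [0.4, 1.7], [1.9, 1.0], [-2.2, -1.2], [-0.9, 1.8]]
S [0.4375 0.2925 0.2362]
[[-0.9, 0.9], [0.0, 0.3], [2.1, 3.9], [1.2, 2.0], [2.1, 0.0], [-2.8, 2.2], [-1.1, -0.7]]
board yaw rel -0.034958611682883556
[0.4409 0.2309 0.125 ] [-0.0111 -0.0607]
[0.4289 0.2897 0.102 ] [-0.009  -0.0007]
[0.4009 0.4269 0.102 ] [-0.0042  0.1392]
[0.3949 0.4562 0.09  ] [-0.0031  0.1692]
top wrist [0.3798 0.5123 0.07  ] [-0.0047  0.2273]
base wrist [0.3815 0.5244 0.    ] [-2.000e-04  2.386e-01]
top top [0.3846 0.5129 0.07  ] [1.000e-04 2.267e-01]
```

```bash
python3 - <<'E'
from h import *
from workcell import robot
np.set_printoptions(suppress=True,precision=4)
o=tq(.2)
robot.move_to([.4412,.231,.21],o)
robot.movel([.4412,.231,.15],.1)
robot.sleep(.2)
im=robot.camera("wrist");m=robot.camera_model("wrist")
cv2.imwrite("pics/w2.png",im);np.savez("w2.npz",K=m["K"],position=m["position"],attitude=m["attitude"])
s=robot.read_state();print(s["time_s"],s["ee_pos"],s["ft_force"],R.from_quat(s["orientation"]).as_matrix()[:,1])
E
```

```text
4.5917 [0.4417 0.2312 0.1508] [ 0.8398 -0.1401  0.2825] [-0.1987  0.9801  0.0002]
```

View pics/w2.png

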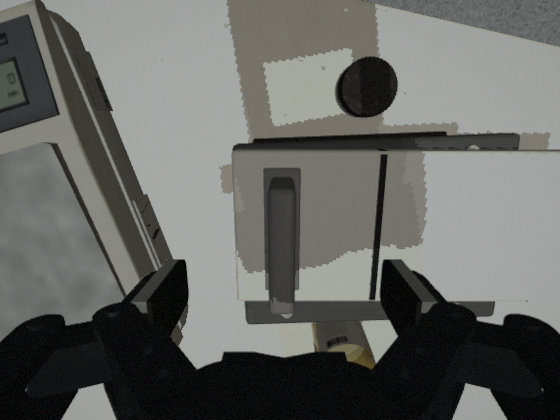

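The grip sits at (283,240), centred between the fingertips (185 and 383). Next I descend and grip.

```bash
python3 - <<'E'
from h import *
from workcell import robot
np.set_printoptions(suppress=True,precision=4)
def st():
    s=robot.read_state();print(s["time_s"],s["ee_pos"],s["ft_force"],s["wrist_torque"],s["gripper_width"])
robot.movel([.4412,.231,.1065],.06);robot.sleep(.1);st()
robot.grab();robot.sleep(.2);st()
im=robot.camera("wrist");m=robot.camera_model("wrist")
cv2.imwrite("pics/w3.png",im);np.savez("w3.npz",K=m["K"],position=m["position"],attitude=m["attitude"])
E
```

```text
5.5667 [0.4416 0.2312 0.1071] [-0.1911 -0.0035 -0.5712] [-0.0568  0.03   -0.0403] 0.9991528900739147
6.4167 [0.4414 0.2309 0.1067] [ 1.0231 -2.4689  1.9049] [-0.3145 -0.0649  0.0208] 0.1480919108178363
```

View pics/w3.png

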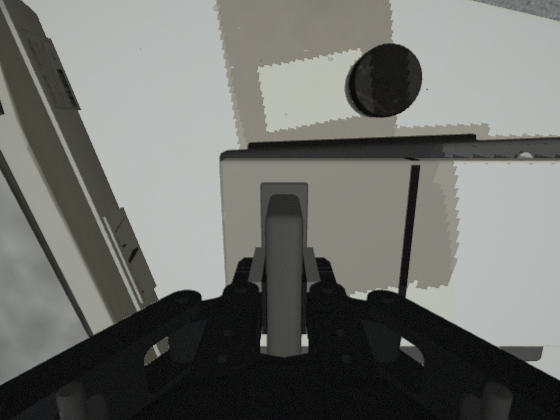

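```bash
cat > g.py <<'E'
from h import *
from workcell import robot
np.set_printoptions(suppress=True,precision=4)
S=np.array([.4375,.2925,.2362])
def tgt(x,y,z,yaw): # stand frame xy
    return world(S,[(x,y,z)],0)[0]
def st():
    s=robot.read_state();t=R.from_quat(s["orientation"]).as_matrix()[:,1]
    c,sn=np.cos(S[2]),np.sin(S[2]);print(round(s["time_s"],2),s["ee_pos"],"stand xy",np.array([[c,sn],[-sn,c]])@(np.array(s["ee_pos"])[:2]-S[:2]),"yaw",np.arctan2(-t[0],t[1]),"F",s["ft_force"],"T",s["wrist_torque"],"w",s["gripper_width"])
def snap(n):
    for c in("wrist","top","scene"):
        im=robot.camera(c);m=robot.camera_model(c);cv2.imwrite(f"pics/{n}_{c}.png",im);np.savez(f"{n}_{c}.npz",K=m["K"],position=m["position"],attitude=m["attitude"])
E
python3 - <<'E'
from g import *
st()
for f in(.33,.66,.88):
    robot.movel(tgt(-.0111+f*.009,-.0607+f*.0907,.1063,0),.05,tq(.2+f*.034));st()
robot.sleep(.2);st();snap("m1")
E
python3 - <<'E'
import cv2
a=cv2.imread("pics/m1_top.png")
cv2.imwrite("pics/m1t.png",cv2.resize(a[150:300,210:410],None,fx=4,fy=4,interpolation=cv2.INTER_CUBIC))
E
```

```text
6.47 [0.4414 0.2308 0.1067] stand xy [-0.0106 -0.0609] yaw 0.2000251859179944 F [ 0.5151 -1.9491  1.968 ] T [-0.3877 -0.0832  0.0311] w 0.1556300893469749
7.22 [0.4371 0.2609 0.1067] stand xy [-0.0078 -0.0307] yaw 0.21134857410874883 F [ 0.1861 -1.974   4.2235] T [-0.5337 -0.0904  0.0778] w 0.1548199402940632
7.97 [0.433  0.2904 0.1067] stand xy [-0.0049 -0.001 ] yaw 0.2224131054684243 F [ 1.0165 -3.5783  4.4084] T [-0.6144 -0.1239  0.0062] w 0.15801675282279165
8.52 [0.4303 0.3103 0.1067] stand xy [-0.0028  0.019 ] yaw 0.2299737141189084 F [ 1.7999 -4.3594  4.6228] T [-0.6085 -0.1787  0.0205] w 0.15763530841926407
8.72 [0.4303 0.3103 0.1067] stand xy [-0.0028  0.019 ] yaw 0.22980526123775138 F [ 0.8421 -3.3817  4.1951] T [-0.6388 -0.249   0.0527] w 0.15475239440435148
```

View pics/m1_wrist.png

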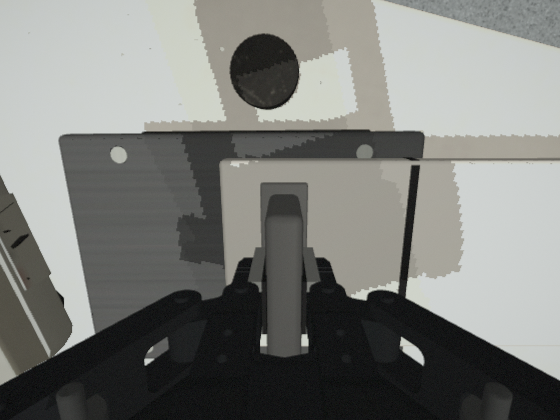

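View pics/m1t.png

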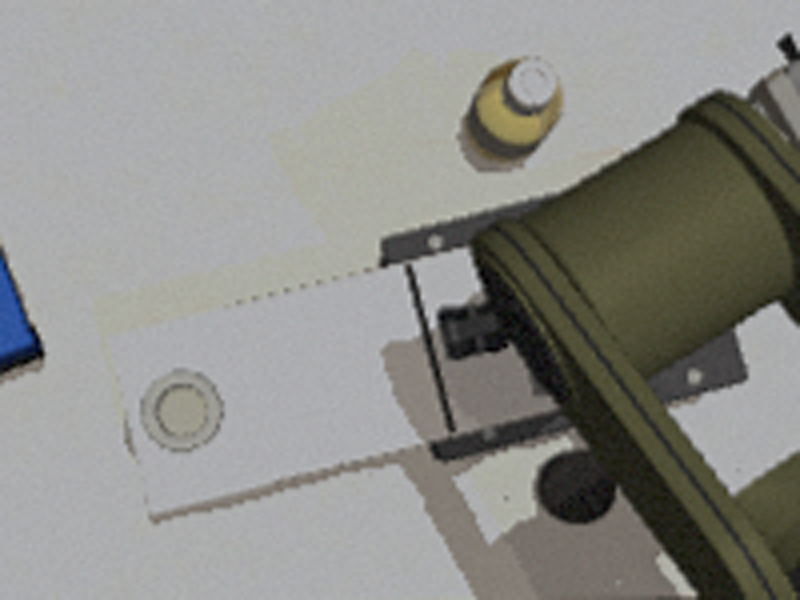

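View pics/m1_scene.png

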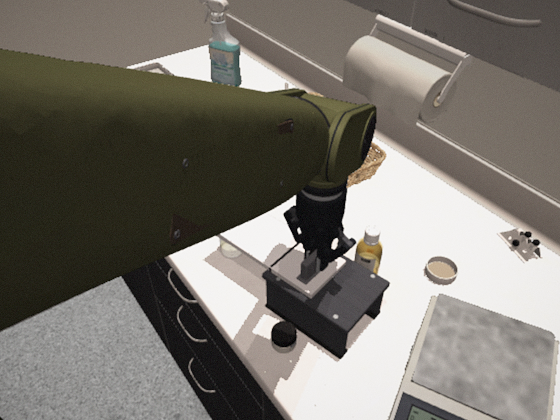

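```bash
python3 - <<'E'
import cv2
a=cv2.imread("pics/m1_wrist.png")
b=cv2.resize(a[120:300,350:470],None,fx=4,fy=4,interpolation=cv2.INTER_CUBIC)[:600]
c=cv2.resize(a[120:180,40:100],None,fx=4,fy=4,interpolation=cv2.INTER_CUBIC)
d=cv2.resize(a[280:340,70:130],None,fx=4,fy=4,interpolation=cv2.INTER_CUBIC)
import numpy as np
o=np.zeros((600,740,3),np.uint8);o[:600,:480]=b;o[:240,490:730]=c;o[260:500,490:730]=d
cv2.imwrite("pics/m1z.png",o)
E
```

```text
(no output)
```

View pics/m1z.png

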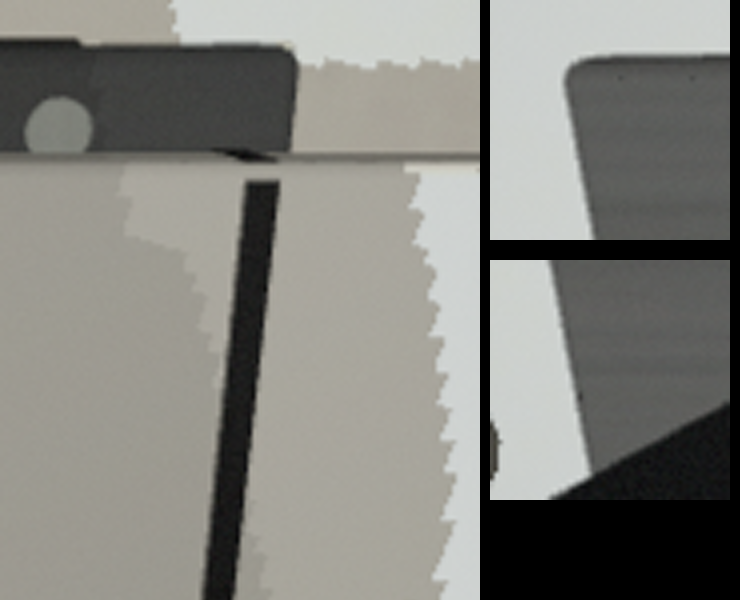

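```bash
cat > rel.py <<'E'
from g import *
def rel(m,outer,rear,near,line,dz=0,zc=0):
    m=dict(m);m["position"]=m["position"]+[0,0,dz]
    o=[back(m,p,.09)[:2] for p in outer];r=[back(m,p,.09)[:2] for p in rear];n=[back(m,p,.09)[:2] for p in near];l=[back(m,p,.102)[:2] for p in line]
    d=n[1]-n[0];yn=np.arctan2(-d[0],d[1])
    if len(r)>1:
        d=r[-1]-r[0];yr=np.arctan2(d[1],d[0])
    else: yr=yn
    y=(yn+yr)/2;c,s=np.cos(y),np.sin(y);L=lambda P:np.array([[c,s],[-s,c]])@P
    d=l[1]-l[0];yl=np.arctan2(d[1],d[0])
    eo=np.mean([L(p)[1] for p in o]);er=np.mean([L(p)[1] for p in r]);en=np.mean([L(p)[0] for p in n])
    mid=[L(p)[1] for p in l]
    print("yaw near/rear/line",yn.round(4),yr.round(4),yl.round(4),"length",round(eo-er,4),"line y minus edge",np.array(mid)-eo,"edge y via rear",np.array(mid)-er-.18, "line near end x from near side",[L(p)[0]-en for p in l])
E
python3 - <<'E'
from rel import *
m=dict(np.load("m1_wrist.npz"))
for dz in(0,.002,-.002):
  rel(m,[(424.1,134.6),(422.4,157.1)],[(58.6,139.6),(65.6,179),(85,279.6),(95.4,332)],[(62,134),(423,131.4)],[(415.1,165.1),(404.4,269.6)],dz)
mt=dict(np.load("m1_top.npz"))
g=lambda u,v:np.array([(u+.5)/4-.5+210,(v+.5)/4-.5+150])
print([back(mt,g(*p),z) for p,z in (((382,242),.09),((434,455),.09),((407,266),.102),((452,430),.102),((182,410),.11))])
E
```

```text
yaw near/rear/line 0.2379 0.2416 0.2362 length 0.1756 line y minus edge [-0.0079 -0.0081] edge y via rear [-0.0123 -0.0125] line near end x from near side [np.float64(0.014615804114986919), np.float64(0.06643588265847372)]
yaw near/rear/line 0.2379 0.2416 0.2362 length 0.1778 line y minus edge [-0.0079 -0.0081] edge y via rear [-0.0101 -0.0103] line near end x from near side [np.float64(0.01482079054010288), np.float64(0.06734906887725223)]
yaw near/rear/line 0.2379 0.2416 0.2362 length 0.1734 line y minus edge [-0.0079 -0.0081] edge y via rear [-0.0145 -0.0147] line near end x from near side [np.float64(0.014410817689870958), np.float64(0.06552269643969522)]
[array([0.4795, 0.3937, 0.09  ]), array([0.3602, 0.3681, 0.09  ]), array([0.4641, 0.381 , 0.102 ]), array([0.3734, 0.359 , 0.102 ]), array([0.3868, 0.5058, 0.11  ])]
```

```bash
python3 - <<'E'
from g import *
robot.movel(tgt(-.0030,.0265,.1063,0),.03,tq(.233));robot.sleep(.3);st();snap("m2")
a=cv2.imread("pics/m2_wrist.png")
b=cv2.resize(a[120:270,350:470],None,fx=4,fy=4,interpolation=cv2.INTER_CUBIC)
c=cv2.resize(a[110:170,0:60],None,fx=4,fy=4,interpolation=cv2.INTER_CUBIC)
d=cv2.resize(a[270:330,40:100],None,fx=4,fy=4,interpolation=cv2.INTER_CUBIC)
o=np.zeros((600,740,3),np.uint8);o[:600,:480]=b;o[:240,490:730]=c;o[260:500,490:730]=d
cv2.imwrite("pics/m2z.png",o)
t=cv2.imread("pics/m2_top.png");cv2.imwrite("pics/m2t.png",cv2.resize(t[150:300,210:410],None,fx=4,fy=4,interpolation=cv2.INTER_CUBIC))
t=cv2.imread("pics/m2_scene.png");cv2.imwrite("pics/m2s.png",cv2.resize(t[200:350,200:400],None,fx=4,fy=4,interpolation=cv2.INTER_CUBIC))
E
```

```text
9.57 [0.4289 0.3172 0.1068] stand xy [-0.0026  0.0261] yaw 0.23289025119637427 F [ 1.8794 -4.4128  6.038 ] T [-0.8529 -0.2905  0.0546] w 0.1545572119917169
```

View pics/m2z.png

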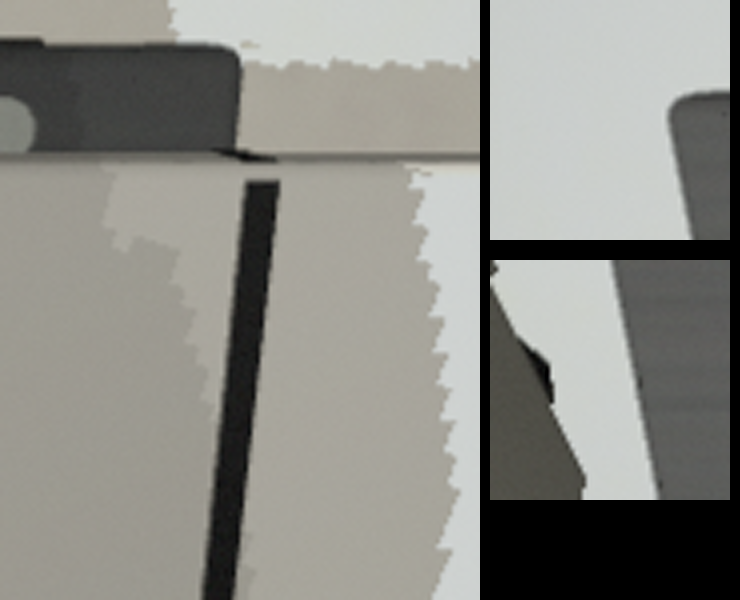

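View pics/m2t.png

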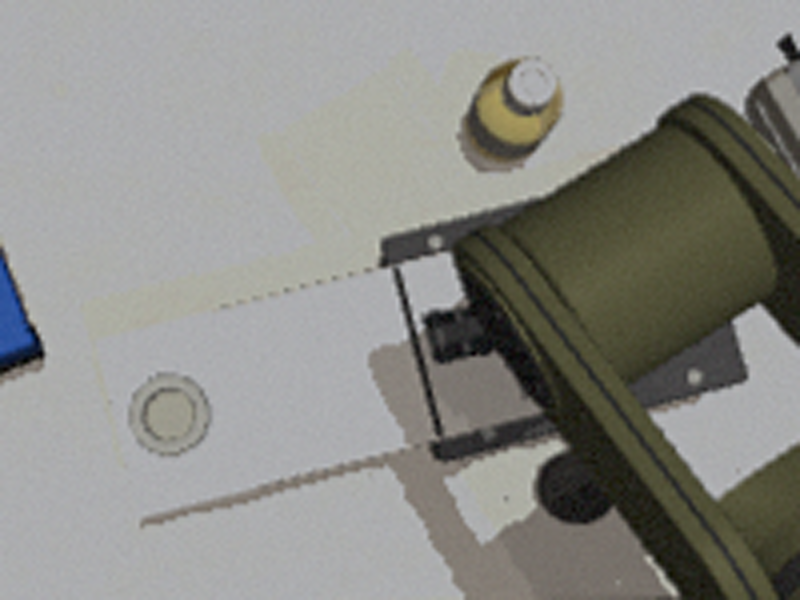

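View pics/m2s.png

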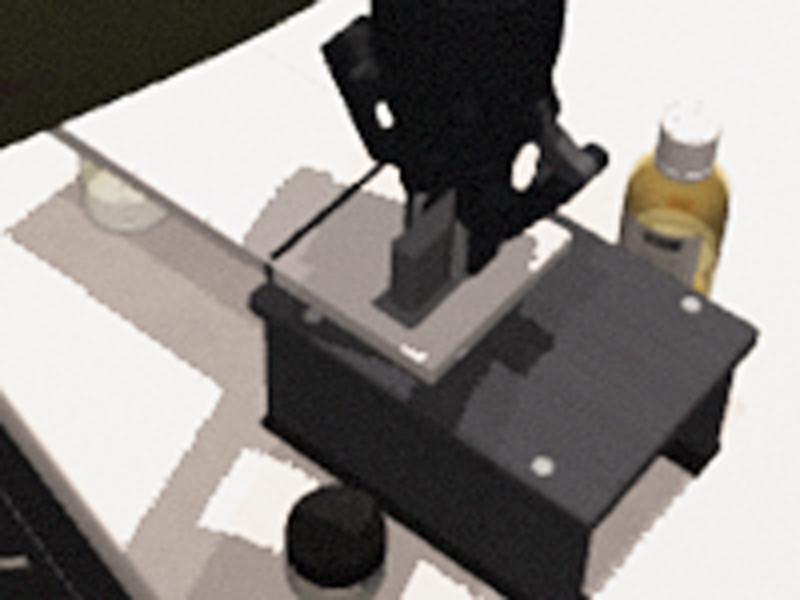

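```bash
python3 - <<'E'
from rel import *
m=dict(np.load("m2_wrist.npz"))
for dz in (0,.004): rel(m,[(409.8,135),(408.3,157.1)],[(44.5,139.5),(50.3,169),(70.3,269.7),(81.7,329.5)],[(50,133),(407,131.2)],[(415.1,165.1),(404.4,269.6)],dz)
# flatness: track patches on board w3 -> m2
ims=[cv2.imread(f"pics/{n}.png",0).astype(np.float32) for n in("w3","m1_wrist","m2_wrist")]
for nm,(x,y,w,h) in dict(line=(400,190,24,70),nearedge=(300,150,80,16),rearedge=(212,190,20,60),grip=(262,200,46,40)).items():
  for i in(1,2):
    a=ims[0][y:y+h,x:x+w];b=ims[i][y:y+h,x:x+w]
    ga,gb=[cv2.GaussianBlur(t,(0,0),1) for t in(a,b)]
    print(nm,i,cv2.phaseCorrelate(ga,gb,cv2.createHanningWindow((w,h),cv2.CV_32F)))
o=[cv2.resize(cv2.imread(f"pics/{n}.png")[145:265,205:265],None,fx=5,fy=5,interpolation=cv2.INTER_CUBIC) for n in("w3","m2_wrist")]
cv2.imwrite("pics/flat.png",np.hstack(o))
E
```

```text
yaw near/rear/line 0.2388 0.2377 0.2392 length 0.1756 line y minus edge [-0.001 -0.001] edge y via rear [-0.0054 -0.0054] line near end x from near side [np.float64(0.014569223014818555), np.float64(0.06640014092290475)]
yaw near/rear/line 0.2388 0.2377 0.2392 length 0.18 line y minus edge [-0.0009 -0.0009] edge y via rear [-0.0009 -0.0008] line near end x from near side [np.float64(0.014977248375842744), np.float64(0.06822412769998171)]
line 1 ((0.009278607197892086, -0.040268026639452614), 0.9241872131824493)
line 2 ((0.15793988119409264, -0.0026009654663141646), 0.9151289402334778)
nearedge 1 ((-0.00729082629502642, 0.41542327771570875), 0.3521393729373813)
nearedge 2 ((0.06013134830524791, 0.21246870457159162), 0.4279978709295392)
rearedge 1 ((-1.5080192630313043, -0.03313770167136454), 0.48552157322565714)
rearedge 2 ((-2.3004807404644207, 0.26655806493046086), 0.3903645435969035)
grip 1 ((-0.1836200339478502, -0.027534525592443515), 0.9530452271302541)
grip 2 ((0.06026263395835585, 0.05586652428095107), 0.9361479712029298)
```

View pics/flat.png

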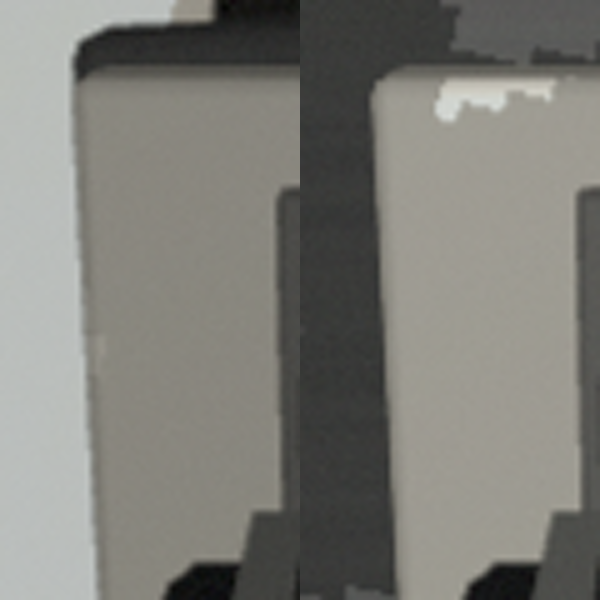

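```bash
python3 - <<'E'
from g import *
robot.movel(tgt(-.0030,.0275,.1062,0),.02,tq(.2325));robot.sleep(.4);st();snap("m3")
z=R.from_quat(robot.read_state()["orientation"]).as_matrix()[:,2];print(z)
mt=robot.camera_model("top")
for l in("beaker","jar","bottle"): print(l,[(np.round(d["box"]).tolist(),round(d["confidence"],2)) for d in robot.recognise(l,"top")[:2]])
a=cv2.imread("pics/m3_wrist.png")
b=cv2.resize(a[120:270,350:470],None,fx=4,fy=4,interpolation=cv2.INTER_CUBIC)
t=cv2.imread("pics/m3_top.png");u=cv2.resize(t[230:280,225:275],None,fx=6,fy=6,interpolation=cv2.INTER_CUBIC)
o=np.zeros((600,790,3),np.uint8);o[:,:480]=b;o[:300,490:790]=u
cv2.imwrite("pics/m3z.png",o)
E
```

```text
10.37 [0.4288 0.3177 0.1069] stand xy [-0.0026  0.0266] yaw 0.2325332178453354 F [ 1.215  -6.4706  6.5132] T [-1.2051 -0.1871  0.0445] w 0.15399714667441017
[ 0.001  -0.0017 -1.    ]
beaker [([246.0, 248.0, 11.0, 11.0], 0.39)]
jar [([343.0, 264.0, 20.0, 18.0], 0.77)]
bottle [([328.0, 165.0, 23.0, 26.0], 0.62), ([308.0, 202.0, 85.0, 62.0], 0.25)]
```

View pics/m3z.png

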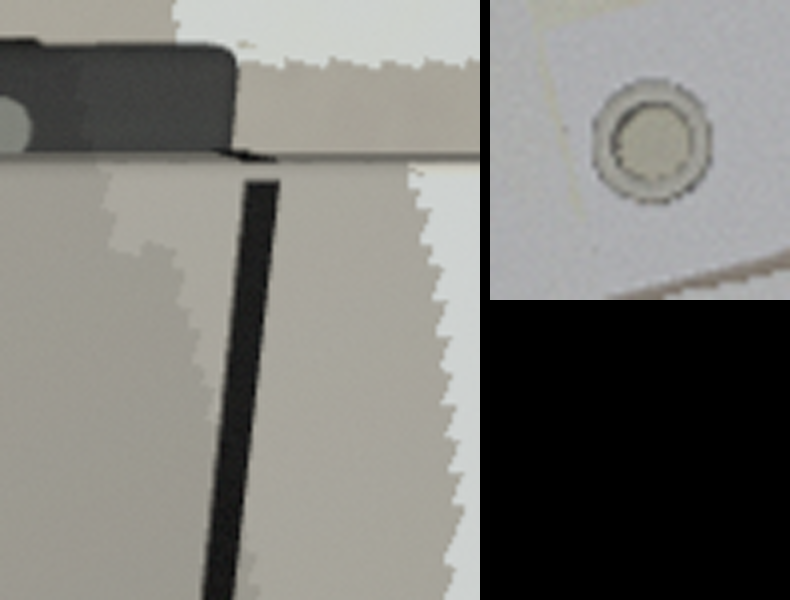

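```bash
python3 - <<'E'
from rel import *
robot.movel(tgt(-.0030,.0283,.1062,0),.02,tq(.2325));robot.sleep(.6);st();snap("m4")
b4=cv2.imread("pics/m4_wrist.png")
# subpixel edge and line along rows
g=cv2.GaussianBlur(cv2.cvtColor(b4,cv2.COLOR_BGR2GRAY),(0,0),.8).astype(float)
def edge(r,a,b):
    d=np.gradient(g[r])[a:b];i=np.argmax(d);o=.5*(d[i-1]-d[i+1])/(d[i-1]-2*d[i]+d[i+1]);return a+i+o
def dark(r,a,b):
    w=np.clip(np.median(g[r,a:b])-20-g[r,a:b],0,None);return (w*np.arange(a,b)).sum()/w.sum()
out=[(edge(r,400,420),r) for r in(139,154)];ln=[(dark(r,400,425),r) for r in(172,)]+[(dark(r,394,416),r) for r in(262,)]
print(out,ln)
rear=[]
rel(dict(np.load("m4_wrist.npz")),out,[out[0]],[(50,133),(407,131.2)],ln,.004)
t=cv2.imread("pics/m4_top.png");cv2.imwrite("pics/m4t.png",cv2.resize(t[150:300,210:410],None,fx=4,fy=4,interpolation=cv2.INTER_CUBIC))
E
```

```text
11.52 [0.4286 0.3184 0.1069] stand xy [-0.0026  0.0272] yaw 0.23244191923063434 F [ 1.7168 -7.2285  6.5983] T [-1.2596 -0.2154  0.0056] w 0.16110007942595073
[(np.float64(407.74), 139), (np.float64(406.36046511627904), 154)] [(np.float64(414.4227027027027), 172), (np.float64(404.7362258953168), 262)]
yaw near/rear/line 0.2385 0.2385 0.2336 length 0.0 line y minus edge [ 0.0001 -0.0001] edge y via rear [-0.1799 -0.1801] line near end x from near side [np.float64(0.01826131331550418), np.float64(0.0640638713881822)]
```

View pics/m4t.png

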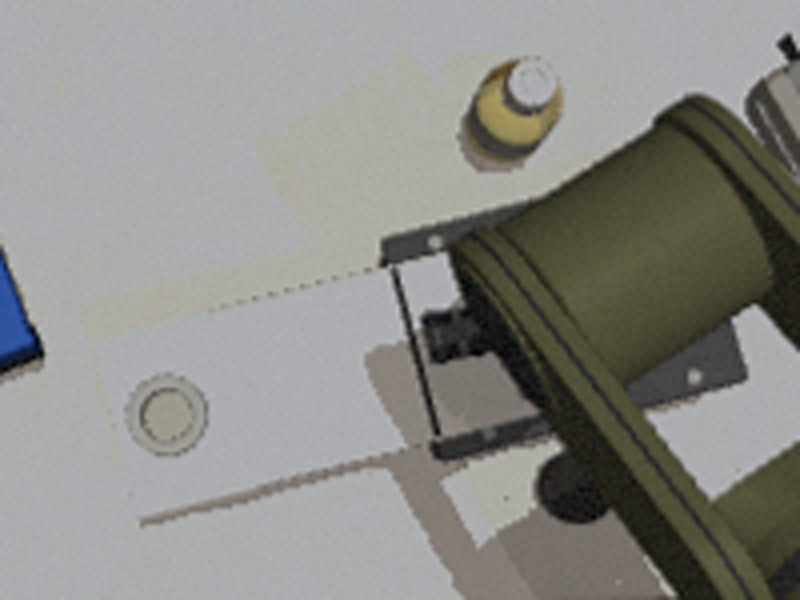

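View pics/m4_scene.png

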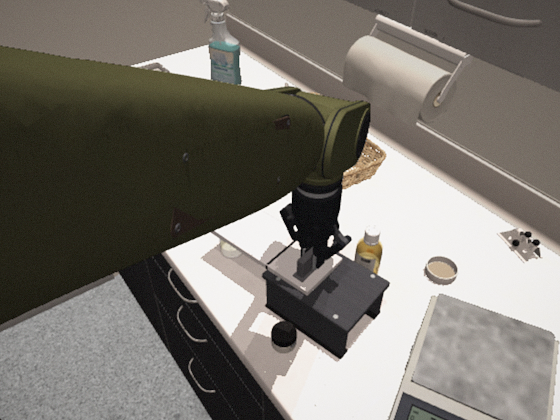

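```bash
python3 - <<'E'
from g import *
robot.sleep(.3);st();robot.hand_in()
E
```

```text
11.97 [0.4286 0.3184 0.1069] stand xy [-0.0026  0.0273] yaw 0.2324940080479073 F [ 0.3955 -6.7651  7.3592] T [-1.2557 -0.2183 -0.067 ] w 0.15468128096139575
the job is handed in; nothing more can be done
```

I gripped the board by its upright grip and slid it about 88 mm out over the stand's edge. On the way I turned it about 0.03 rad so that the line runs parallel to the edge. I handed it in at 12 s with the gripper still closed on the board.

Last checks:
- **Line over edge (wrist camera):** the line is within about 0.1 mm of the edge and parallel to it within 0.005 rad.
- **Line over edge (top camera):** this coarser view disagreed slightly. It put the line roughly 1.5 mm short of the edge, which is less than one of its pixels, so I trusted the wrist camera.
- **Hole over beaker:** in the top view the hole is centred over the beaker within about 1 mm.
- **Board flat:** the tool stayed level at constant height and pressed the board down with about 7 N. Between gripping and 1–2 mm short of the end, the line and grip moved less than 0.2 pixel in the wrist picture, so the board had not slipped in the gripper. I did not repeat that check for the last millimetre or so.
- **Bystanders:** the jar and bottle stand where they were. The beaker shows where expected, but the board now covers most of it.

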